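# Blow the dust off the finished tankard at the woodcarver's stall

### The job

Lift the lidded wooden tankard off its round display stand and, keeping it upright and without dropping it, set it down centred on the round cork mat in front of the bench-mounted air gun, with its handle pointing straight away from the gun. Once it stands there and you have let go of it, squeeze the air gun's trigger fully in, keep it squeezed for about half a second to blow the dust off, and release it. Leave the crock of spoons, bowl, mallet and pepper mill where they stand.

Things in the scene. Friction and masses are not known exactly. Their poses are not given: they have to be found in the camera images.
- tankard: Turned wooden lidded tankard (closed), 0.2 to 0.4 kg. Origin: centre of its underside, z up. Foot 92 mm across, lid 94 mm, 133 mm tall. Flat D-shaped slab handle along its own +x, 16 mm thick (y): upright bar 68 to 92 mm from the axis, heights 18 to 118 mm, 24 mm open gap inside. Starts upright on the stand, handle within 1.4 rad of world -y.
- tankard_grip (a point): Point inside the upright bar of the tankard's handle, 80 mm from the tankard's axis (tankard +x), 95 mm above its underside, 23 mm below the handle's top; a good grasp centre, pinching across the 16 mm thickness (tankard y) from above.
- stand: Fixed round wooden display stand, 124 mm across at the foot, 120 mm at the top, 52 mm tall; origin at the centre of its underside on the table. Its top is a shallow dish: floor at 44 mm height, rim 8 mm high, inner diameter 108 mm; the tankard stands in it.
- station: Fixed: round cork mat (120 mm across, top at 12 mm height) and, on a 70 mm wide bar ending at y 205 mm, an air gun. Origin on the table under the mat's centre; its +y points from mat to gun (the tankard's handle must end along -y). The gun is upside down: body level at 73 mm height, black grip standing up from it to 186 mm height, 22 mm wide (x), y 147 to 173 mm.
- nozzle (a point): Tip of the air gun's nozzle, pointing at the mat (station x 0, y 78, height 73 mm).
- squeeze_point (a point): Station x 0, y 153, height 158 mm: midway between the grip's back face (y 173) and the outer face of the fully squeezed trigger (y 133). Pinch here from above, closing along the station's y; fully squeezed, grip and trigger together are 40 mm thick.
- trigger (a joint): Sprung lever on the grip's mat side, 20 mm wide, 10 thick, 78 long, hinged at its foot (station y 138, height 98 mm) about station x. 0 rad: released, its top leans towards the mat (outer face y 121 at the top; 52 mm across with the grip). 0.16: fully squeezed, upright. 60 mm above the hinge it takes 3.5 N to start, 9 N to hold in; springs back.
- mallet: Bystander, loose: wooden carver's mallet standing on its head, 72 mm across, 176 mm tall, origin at the centre of its underside; stands close by the stand on its +y side.
- mill: Bystander, loose: turned wooden pepper mill, 56 mm across, 168 mm tall, origin at the centre of its underside; stands close by the mat on the station's -x side.
- crock: Bystander, loose: round wooden crock 82 mm across, 120 mm tall, with wooden spoons standing in it up to about 245 mm; origin at the centre of its underside.
- bowl: Bystander, loose: dark turned wooden bowl, 84 mm across, 50 mm tall, origin at the centre of its underside.
Mind the look-alikes: they are no part of the job. What is shaped like the tankard but turquoise or yellow is not meant.

How it is judged:
By the outcome, as a careful person would: the job done as asked, in the order asked, and still so for the second after the job is handed in, with the robot touching nothing.
It also fails if it takes over 59 s, if anything falls off the work surface, if the arm or the gripper's body presses on something with over 40 N, if the wrist force passes 120 N, or if a joint passes its speed limit or range.

### The arm

A 6-joint arm with a two-finger parallel gripper is mounted at the origin on the work surface. World frame = base frame: x ahead of the robot, y to its left, z up, the work surface at z = 0. Lengths are in mm, angles in rad, forces in N, time in s.
With the tool pointing down it reaches from about 275 to 1000 mm from the base axis. Payload 8.4 kg.
Tool frame: the origin (TCP) lies midway between the tips of the shut fingers; the grasp point (between the pads) lies 19 mm behind it; z points along the fingers, y is the line along which they close (so a half turn about z gives the same grasp; the last joint's range is limited). The gripper opens to 85 mm and grips with 20 to 120 N. Pads are 22 mm wide; open, the fingers measure 114 mm over their backs; the gripper's body (76 mm by 85 mm) begins 54 mm behind the grasp point. The pads swing forward as they close: fully open they stand 13 mm farther back than shut.
Start: joints at [-1.154, 0.353, 1.633, -0, 1.155, -0.002], TCP at [254.164, -570.989, 231.281] pointing down, gripper open.
Joint ranges: [-2.63, 2.63], [-0.92, 2.1], [0.06, 2.66], [-1.3, 4.44], [0, 2.69], [-3.02, 3.02]. Speed limits (rad/s): [2.22, 2.22, 2.79, 3.14, 3.14, 3.14].

### API

Orientations are given as [roll, pitch, yaw] about the fixed x, y, z axes, in that order (R = Rz(yaw) Ry(pitch) Rx(roll)).
In Python, from rig import r, cams gives the robot as it stands. The module is installed in compiled form; this text tells all that it offers.
- The arm moves only by the tool send_rows, never from a script. Its argument "targets" is one flat list of numbers, 7 for each row, row after row: the shift along the tool's x, y, z in m, then the turn, a rotation vector about the tool's x, y, z in rad, then the opening, from -1 (shut) to 1 (fully open). In form: [tx, ty, tz, wx, wy, wz, fingers, tx, ty, tz, wx, wy, wz, fingers, ...]. A call has 1 to 12 rows; each row is the pose to reach, as a shift and turn from the pose commanded when the call began, along the tool's axes at that moment; what a row does not reach only later rows make up. A row lasts 1/12 s, in which the tool goes at most 41.7 mm and 7.16 degrees, less where a joint would pass 70% of its speed; a pose out of reach is approached as far as the arm can. A call with a gripper value outside its range is refused whole. The fingers move at their own pace and stop on an object; "grip_force" is the grip in N (left out, the last holds). Time passes only in rows, so rows that repeat a pose let the fingers close. It gives the time, the measured TCP pose, the force, the opening and the grip force at its end, in the units of the state.
- r.sense(): the state, without advancing time (a new reading comes with each control period).
- cams.grab_frame(name): name is "side" or "top" or "wrist"; returns a dict with "color" (420x560x3 uint8, blue, green, red), "fx", "fy", "cx", "cy" (pixels), "k1" (the pictures are not rectified: a ray, as slopes to the right and down, at radius r is drawn at 1 + k1 r^2 times it, then the intrinsics apply), "xyz" and "attitude" of the camera in the world. Camera axes: x right, y down, z forward; pixel columns grow to the right and rows downward; lengths in mm; the calibration is good to about 2 mm. A picture is of the moment at which its call begins. There is no depth.
- r.sign_off(): hands the job in; it is judged then, once.
The state is a dict: "clock": time; "qpos": joint angles; "qvel": joint speeds; "joint_efforts": joint torques, N m; "eef_pos": TCP position; "tcp_rot": TCP orientation; "contact_force": force on the tool from outside, world axes, zero at the start; "wrist_torque": the same for the moment, N m; "opening": opening from 0.0 (shut) to 1.0 (fully open); "grasp_force": force on a finger pad.
Only numpy, scipy, OpenCV 4.12 (cv2) and the standard library are available. Lean on these libraries where they do the work, as an engineer would, in place of code of your own. Each camera call takes 0.05 s, during which the arm holds its last target. There are 200 camera calls.

## Working session

There is one attempt and no reset: what is moved stays moved. The work goes in short steps, Python scripts to look and compute and a tool call to move; the robot and the scene stay as the last step left them, time stands still between calls to the robot, and variables do not carry over. Pictures are saved under pics/ and viewed, at most 10 in all, crops included, and the job is handed in when it is done.

Besides the shell and the picture viewer there is one more tool, called after "Call:" by a JSON object that holds its "api" and its "payload", one argument or row to a line. send_rows: Moves the arm, as the interface text tells. Its arguments: {"type":"object","properties":{"targets":{"type":"array"},"grip_force":{"type":"number"}},"required":["targets"]}

```bash
mkdir -p pics; python3 - <<'E'
from rig import r,cams
import cv2,numpy as np
s=r.sense(); print({k:np.round(v,3) for k,v in s.items()})
for n in("side","top","wrist"):
    f=cams.grab_frame(n); cv2.imwrite(f"pics/{n}0.png",f["color"])
    print(n,{k:np.round(v,4).tolist() for k,v in f.items() if k!="color"})
a=[cv2.imread(f"pics/{n}0.png") for n in("side","top")]
E
```

```text
{'clock': np.float64(0.0), 'qpos': array([-1.154,  0.354,  1.634, -0.   ,  1.155, -0.002]), 'qvel': array([-0.   ,  0.002, -0.   , -0.001,  0.002,  0.001]), 'joint_efforts': array([-0.0000e+00, -6.0526e+01, -3.4207e+01, -0.0000e+00,  1.0000e-02,
        0.0000e+00]), 'eef_pos': array([ 253.945, -570.546,  230.541]), 'tcp_rot': array([-3.14 ,  0.   ,  0.419]), 'contact_force': array([-0.042, -0.337,  0.213]), 'wrist_torque': array([-0.07 , -0.004, -0.057]), 'grasp_force': np.float64(0.0), 'opening': np.float64(0.999)}
side {'fx': 461.3015, 'fy': 461.3015, 'cx': 281.6481, 'cy': 210.3589, 'k1': -0.1038, 'xyz': [245.4562, 747.2806, 687.6327], 'attitude': [-2.2035, 0.0109, -2.7609]}
top {'fx': 531.1003, 'fy': 531.1003, 'cx': 276.1396, 'cy': 212.4147, 'k1': -0.157, 'xyz': [381.8754, 27.4503, 1353.1149], 'attitude': [-3.0173, -0.0084, -1.577]}
wrist {'fx': 339.4918, 'fy': 339.4918, 'cx': 277.2981, 'cy': 214.7143, 'k1': 0.015, 'xyz': [318.8664, -542.7931, 374.5039], 'attitude': [2.8572, 0.0013, -1.1514]}
```

View pics/side0.png

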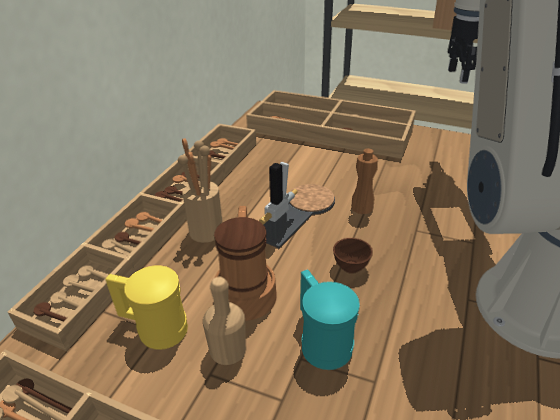

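View pics/top0.png

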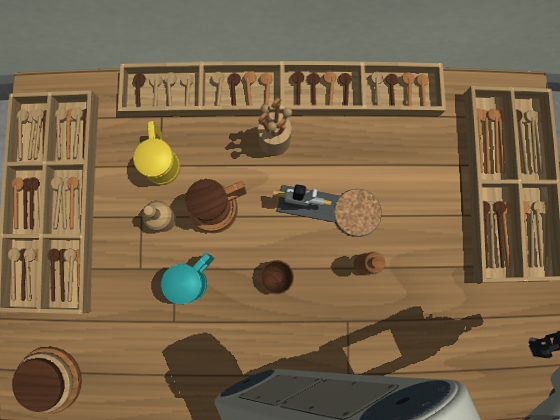

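The side view shows the wooden tankard near (243,255), the mat near (311,198) and the gun near (278,190). In the top view, the tankard lid is near (207,199) with its handle towards (238,189). The mat is near (358,212), the gun grip near (299,191), the mallet at (157,215) and the mill at (368,263). Next I'll enlarge the region that matters.

```bash
cat > h.py <<'E'
import numpy as np,cv2
from scipy.spatial.transform import Rotation as Ro
def cam(f):
    K=np.array([[f["fx"],0,f["cx"]],[0,f["fy"],f["cy"]],[0,0,1]]); return K,np.array([f["k1"],0,0,0,0]),np.array(f["xyz"],float),Ro.from_euler("xyz",f["attitude"])
def ray(f,p):
    K,D,c,R=cam(f); q=cv2.undistortPoints(np.array(p,float).reshape(-1,1,2),K,D).reshape(-1,2)
    return c,R.apply(np.c_[q,np.ones(len(q))])
def onz(f,p,z):
    c,d=ray(f,p); return c+d*((z-c[2])/d[:,2])[:,None]
def proj(f,P):
    K,D,c,R=cam(f); return cv2.projectPoints((R.inv().apply(np.atleast_2d(P)-c)).reshape(-1,1,3),np.zeros(3),np.zeros(3),K,D)[0].reshape(-1,2)
def two(fa,pa,fb,pb):
    c1,d1=ray(fa,pa);c2,d2=ray(fb,pb);d1=d1[0];d2=d2[0]
    t=np.linalg.lstsq(np.c_[d1,-d2],c2-c1,rcond=None)[0];A=c1+t[0]*d1;B=c2+t[1]*d2
    return (A+B)/2,np.linalg.norm(A-B)
E
python3 - <<'E'
import cv2
a=cv2.imread("pics/top0.png")[140:260,120:400]; cv2.imwrite("pics/topc.png",cv2.resize(a,None,fx=2.85,fy=2.85,interpolation=cv2.INTER_CUBIC))
a=cv2.imread("pics/side0.png")[130:330,180:400]; cv2.imwrite("pics/sidec.png",cv2.resize(a,None,fx=3,fy=3,interpolation=cv2.INTER_CUBIC))
E
```

```text
(no output)
```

View pics/topc.png

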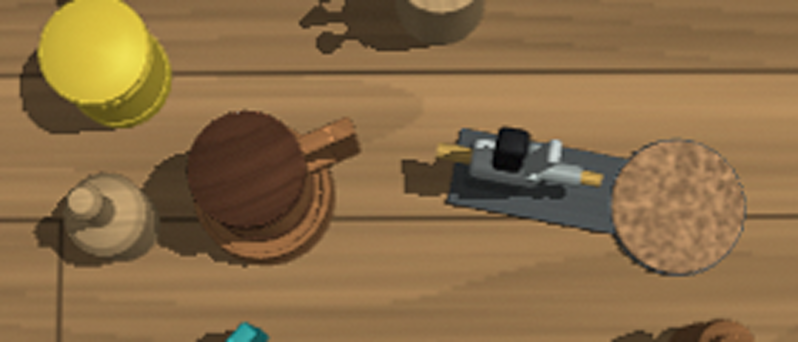

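View pics/sidec.png

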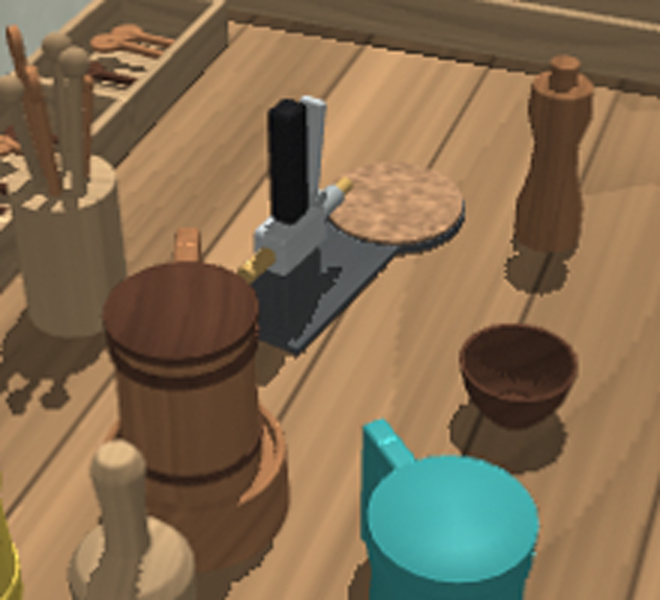

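The crop shows the lid centred near crop pixel (248,169) with the handle's top face ending near (350,127). The mat is centred near (678,207), the bar's end corners are near (460,130) and (446,203), and the black grip top is near (512,140). I'll fit these numerically.

```bash
python3 - <<'E'
from h import *
from rig import cams
f=cams.grab_frame("top"); g=f["color"]; hsv=cv2.cvtColor(g,cv2.COLOR_BGR2HSV); s=2.85
O=np.array([120,140])
for n,p in dict(lid=(248,169),handtop=(330,133),wood=(600,100),mat=(678,200),bar=(590,205),black=(512,145),stand=(270,250)).items():
    u=(np.array(p)/s+O).astype(int); print(n,u,g[u[1]-1:u[1]+2,u[0]-1:u[0]+2].mean((0,1)).round(),hsv[u[1],u[0]])
def big(m,c):
    m=cv2.morphologyEx(m.astype(np.uint8),cv2.MORPH_OPEN,np.ones((2,2)))
    n,l,st,ce=cv2.connectedComponentsWithStats(m); i=l[c[1],c[0]]; return (l==i).astype(np.uint8) if i else None
def circ(m,z,name):
    k=max(cv2.findContours(m,0,cv2.CHAIN_APPROX_NONE)[0],key=cv2.contourArea)
    P=onz(f,cv2.convexHull(k).reshape(-1,2),z)[:,:2]
    (c,rr)=cv2.minEnclosingCircle(P.astype(np.float32)); 
    A=np.c_[2*P,np.ones(len(P))]; q=np.linalg.lstsq(A,(P**2).sum(1),rcond=None)[0]
    print(name,np.round(c,1),round(rr*2,1),'ls',q[:2].round(1),2*np.sqrt(q[2]+q[:2]@q[:2]))
Y,X=np.mgrid[:420,:560]
# lid: dark; mat : texture via lab
v=g.astype(int)
lid=big((v[...,2]<105)&(v[...,2]-v[...,0]>20)&(np.hypot(X-207,Y-199)<26),(207,199))
if lid is not None: circ(lid,177,"lid"); cv2.imwrite("pics/m.png",lid*255)
grey=(v.max(2)-v.min(2)<28)&(X>260)&(X<345)&(Y>175)&(Y<230)
cv2.imwrite("pics/g.png",grey*255)
bk=grey&(v.max(2)<35)&(Y<200)&(X<310); m=big(bk,(299,190))
if m is not None:
  print("black top rect",[ (np.round(x,1) if not isinstance(x,float) else x) for x in cv2.minAreaRect(np.argwhere(m)[:,::-1].astype(np.float32))])
# edges for mat: canny points near circle
e=cv2.Canny(cv2.bilateralFilter(g,7,60,5),40,120); e[:,:330]=0
p=np.argwhere(e)[:,::-1]; p=p[np.abs(np.hypot(*(p-[358,212.5]).T)-23.3)<2.5]
P=onz(f,p,12)[:,:2]
for _ in range(4):
    q=np.linalg.lstsq(np.c_[2*P,np.ones(len(P))],(P**2).sum(1),rcond=None)[0];R=np.sqrt(q[2]+q[:2]@q[:2])
    d=np.abs(np.hypot(*(P-q[:2]).T)-R);P=P[d<3]
print("mat",q[:2],2*R,len(P))
for n,p,z in [("barA",(460,130),8),("barB",(446,203),8),("nozzle",(600,178),73),("blacktop",(514,137),186),("handend",(351,118),162),("handend2",(357,136),162),("handin",(301,137),162),("handin2",(306,158),162)]:
    print(n,onz(f,[np.array(p)/s+O],z).round(1))
E
```

```text
lid [207 199] [36. 53. 84.] [ 10 141  85]
handtop [235 186] [ 70. 115. 168.] [ 14 148 179]
wood [330 175] [ 91. 138. 177.] [ 16 124 177]
mat [357 210] [ 90. 129. 167.] [ 15 116 171]
bar [327 211] [82. 81. 77.] [98 12 82]
black [299 190] [39. 38. 37.] [120   7  38]
stand [214 227] [ 64. 103. 150.] [ 13 145 160]
lid [556.7 169.4] 115.9 ls [551.1 169.8] 107.66291961303426
mat [ 549.06048805 -192.51052983] 117.89687279982029 120
barA [[619.3   1.2   8. ]]
barB [[553.   14.2   8. ]]
nozzle [[ 565.6 -117.2   73. ]]
blacktop [[582.1 -37.5 186. ]]
handend [[602.3  91.3 162. ]]
handend2 [[587.6  86.4 162. ]]
handin [[587.1 131.2 162. ]]
handin2 [[570.1 127.1 162. ]][ WARN:0@1.579] global loadsave.cpp:1063 imwrite_ Unsupported depth image for selected encoder is fallbacked to CV_8U.
```

```bash
cat >> h.py <<'E'
def delta(xyz,yawdeg,pose=None):
    from rig import r
    s=r.sense(); R=Ro.from_euler("xyz",s["tcp_rot"]); p=np.array(s["eef_pos"])
    T=Ro.from_euler("xyz",[180,0,yawdeg],degrees=True)
    return (R.inv().apply(np.array(xyz)-p)/1000).round(4),(R.inv()*T).as_rotvec().round(4)
E
python3 - <<'E'
from h import *
from rig import cams,r
f=cams.grab_frame("top");g=cams.grab_frame("side");s=2.85;O=np.array([120,140])
T=lambda p,z:onz(f,[np.array(p)/s+O],z)[0].round(1)
print("lid",T((247.5,169.5),177))
# side crop: scale3 offset(180,130): lid ellipse top face x105-259,y263-362
print("lid side",onz(g,[np.array((182,312))/3+[180,130]],177).round(1), "mat side",onz(g,[np.array((397,203))/3+[180,130]],12).round(1),"grip top",onz(g,[np.array((290,105))/3+[180,130]],186).round(1))
print("mill",onz(f,[(375,261)],168).round(1),"crock/spoons",onz(f,[(275,125)],120).round(1),onz(f,[(272,112)],240).round(1),"mallet knob",onz(f,[(150,211)],170).round(1),"bowl",onz(f,[(277,277)],50).round(1))
print(delta([590,98,290],112), delta([0,0,0],112)[1])
E
```

```text
lid [558.9 171.9 177. ]
lid side [[550.5 193.6 177. ]] mat side [[ 541.6 -184.9   12. ]] grip top [[575.3 -33.5 186. ]]
mill [[ 419.  -204.4  168. ]] crock/spoons [[747.3  17.6 120. ]] [[741.2  24.9 240. ]] mallet knob [[534.4 301.9 170. ]] bowl [[385.8  14.4  50. ]]
(array([ 0.5789, -0.4745, -0.0587]), array([-4.000e-04, -3.000e-04, -1.536e+00])) [-4.000e-04 -3.000e-04 -1.536e+00]
```

Call:
{"api": "send_rows", "payload": {
  "targets": [0,0,-0.03,0,0,0,1,0.579,-0.4745,-0.059,0,0,-1.536,1,0.579,-0.4745,-0.059,0,0,-1.536,1,0.579,-0.4745,-0.059,0,0,-1.536,1,0.579,-0.4745,-0.059,0,0,-1.536,1,0.579,-0.4745,-0.059,0,0,-1.536,1,0.579,-0.4745,-0.059,0,0,-1.536,1,0.579,-0.4745,-0.059,0,0,-1.536,1,0.579,-0.4745,-0.059,0,0,-1.536,1,0.579,-0.4745,-0.059,0,0,-1.536,1,0.579,-0.4745,-0.059,0,0,-1.536,1,0.579,-0.4745,-0.059,0,0,-1.536,1]
}}

```text
clock: 1.3
eef_pos: [460.2, -159.8, 279.4]
tcp_rot: [3.141, 0.0, 1.8]
contact_force: [0.5, -0.6, -0.9]
opening: 1.0
grasp_force: 0.0
```

```bash
python3 - <<'E'
from h import *
from rig import cams,r
s=r.sense();print(s["eef_pos"].round(1),s["tcp_rot"].round(3),s["clock"],delta([590,98,290],112))
f=cams.grab_frame("wrist");cv2.imwrite("pics/w1.png",f["color"])
E
```

```text
[ 460.2 -159.8  279.4] [3.141 0.    1.8  ] 1.3 (array([ 0.2216,  0.1849, -0.0106]), array([ 0.0005,  0.0004, -0.1549]))
```

Call:
{"api": "send_rows", "payload": {
  "targets": [0.2216,0.185,-0.0106,0,0,-0.155,1,0.2216,0.185,-0.0106,0,0,-0.155,1,0.2216,0.185,-0.0106,0,0,-0.155,1,0.2216,0.185,-0.0106,0,0,-0.155,1,0.2216,0.185,-0.0106,0,0,-0.155,1,0.2216,0.185,-0.0106,0,0,-0.155,1,0.2216,0.185,-0.0106,0,0,-0.155,1,0.2216,0.185,-0.0106,0,0,-0.155,1,0.2216,0.185,-0.0106,0,0,-0.155,1,0.2216,0.185,-0.0106,0,0,-0.155,1]
}}

```text
clock: 2.18
eef_pos: [590.7, 95.1, 289.2]
tcp_rot: [-3.14, 0.0, 1.949]
contact_force: [-1.3, -0.9, 0.8]
opening: 0.999
grasp_force: 0.0
```

```bash
python3 - <<'E'
from h import *
from rig import cams,r
import pickle
s=r.sense();print(s["eef_pos"].round(1),s["tcp_rot"].round(3),s["clock"],s["qpos"].round(2))
f=cams.grab_frame("wrist");cv2.imwrite("pics/w2.png",f["color"]);pickle.dump(f,open("w2.pkl","wb"))
print(f["xyz"],proj(f,[[559,172,177],[590,98,162]]))
E
```

```text
[590.7  95.1 289.2] [-3.14   0.     1.949] 2.1833 [ 0.16  0.26  1.63 -0.    1.25 -0.22]
[564.05551717 160.41147133 433.06482623] [[277.06573297  96.66427646]
 [278.81847272 200.97770358]]
```

View pics/w2.png

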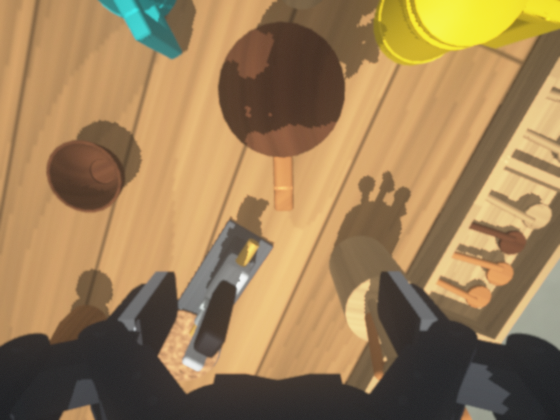

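The wrist view shows the lid centred near (281,90) and the handle's top face running from (283,158) to (283,188), about 19 px wide. The bar end is near (250,230) and the grip near (213,315). I'll fit the lid circle and the handle's centreline.

```bash
python3 - <<'E'
from h import *
import pickle
f=pickle.load(open("w2.pkl","rb"));g=f["color"];v=g.astype(int)
c0=np.array([281.5,90.])
gr=cv2.GaussianBlur(cv2.cvtColor(g,cv2.COLOR_BGR2GRAY),(3,3),0).astype(float)
pts=[]
for a in np.linspace(0,2*np.pi,180,endpoint=False):
    d=np.array([np.cos(a),np.sin(a)]); rr=np.arange(55,78,.5)
    P=c0+rr[:,None]*d
    val=cv2.remap(gr.astype(np.float32),P[:,0].astype(np.float32)[None],P[:,1].astype(np.float32)[None],1)[0]
    k=np.argmax(np.diff(val)); 
    if np.diff(val)[k]>4: pts.append(P[k])
P=onz(f,pts,177)[:,:2]
for _ in range(8):
    q=np.linalg.lstsq(np.c_[2*P,np.ones(len(P))],(P**2).sum(1),rcond=None)[0];R=np.sqrt(q[2]+q[:2]@q[:2])
    d=np.abs(np.hypot(*(P-q[:2]).T)-R);P=P[d<max(1.2,2*np.median(d))]
print("lid",q[:2],2*R,len(P))
E_=[]
for y in range(162,208,3):
    row=v[y,262:306].sum(1); sat=(v[y,262:306,2]-v[y,262:306,0]); dg=np.abs(np.diff(gr[y,262:306])); 
    L=np.argmax(dg[:20])+262.5; Rr=np.argmax(dg[22:])+284.5; E_.append((y,L,Rr)); 
print(E_)
m=onz(f,[((l+r_)/2,y) for y,l,r_ in E_ if y<186],162)[:,:2]
w=[np.linalg.norm(np.diff(onz(f,[(l,y),(r_,y)],162),axis=0)) for y,l,r_ in E_ if y<186]
print("width",np.round(w,1))
dd=m.mean(0)-q[:2];print("mean mid",m.mean(0),"ang from axis",np.degrees(np.arctan2(dd[1],dd[0])))
vx,vy,_,_=cv2.fitLine(m.astype(np.float32),cv2.DIST_HUBER,0,.01,.01).ravel();print("line ang",np.degrees(np.arctan2(vy,vx)))
col=gr[160:216,280:288].mean(1);k=np.argsort(-np.abs(np.diff(col)))[:6]+160;print(k)
for y in k: print(y,np.linalg.norm(onz(f,[(283.5,y+.5)],162)[0,:2]-q[:2]))
E
```

```text
lid [560.77192702 175.44984447] 89.48817925154619 174
[(162, np.float64(271.5), np.float64(290.5)), (165, np.float64(271.5), np.float64(290.5)), (168, np.float64(272.5), np.float64(293.5)), (171, np.float64(272.5), np.float64(293.5)), (174, np.float64(272.5), np.float64(293.5)), (177, np.float64(272.5), np.float64(293.5)), (180, np.float64(272.5), np.float64(293.5)), (183, np.float64(272.5), np.float64(293.5)), (186, np.float64(275.5), np.float64(293.5)), (189, np.float64(276.5), np.float64(290.5)), (192, np.float64(273.5), np.float64(293.5)), (195, np.float64(273.5), np.float64(293.5)), (198, np.float64(272.5), np.float64(293.5)), (201, np.float64(267.5), np.float64(293.5)), (204, np.float64(268.5), np.float64(293.5)), (207, np.float64(265.5), np.float64(293.5))]
width [15.1 15.2 16.8 16.8 16.9 16.9 17.  17. ]
mean mid [584.01945323 120.91490524] ang from axis -66.91208715655446
line ang -62.60749
[189 185 186 188 210 211]
189 73.17976539934185
185 69.87161966717304
186 70.69653142008279
188 72.3506015189788
210 90.92533189558057
211 91.78647024899455
```

```bash
python3 - <<'E'
from h import *
import pickle
f=pickle.load(open("w2.pkl","rb"))
c=np.array([560.6,176.2]); P=onz(f,[(283.2,172),(283.2,197),(283.3,210.5)],162)[:,:2]
for p in P:
    d=p-c; print(p.round(1),np.hypot(*d).round(1),np.degrees(np.arctan2(d[1],d[0])).round(2))
d=P[-1]-P[0];print(np.degrees(np.arctan2(d[1],d[0])))
a=np.radians(-67.5); G=c+80*np.array([np.cos(a),np.sin(a)]);print(G,delta([*G,200],112.5),delta([*G,119],112.5))
E
```

```text
[584.4 121.5] 59.6 -66.5
[592.1 102.4] 80.2 -66.88
[596.5  91.8] 91.7 -66.97
-67.84119266977171
[591.21467459 102.2896374 ] (array([0.007 , 0.0036, 0.0893]), array([-0.001 ,  0.0002, -0.0151])) (array([0.0071, 0.0037, 0.1703]), array([-0.001 ,  0.0002, -0.0151]))
```

Call:
{"api": "send_rows", "payload": {
  "targets": [0.007,0.004,0.03,0,0,-0.012,1,0.007,0.004,0.06,0,0,-0.012,1,0.007,0.004,0.09,0,0,-0.012,1,0.007,0.004,0.115,0,0,-0.012,1,0.007,0.004,0.14,0,0,-0.012,1,0.007,0.004,0.16,0,0,-0.012,1,0.007,0.004,0.17,0,0,-0.012,1,0.007,0.004,0.17,0,0,-0.012,1,0.007,0.004,0.17,0,0,-0.012,1]
}}

```text
clock: 2.98
eef_pos: [592.3, 102.5, 120.1]
tcp_rot: [-3.141, -0.0, 1.96]
contact_force: [0.3, 0.4, 0.1]
opening: 0.999
grasp_force: 0.0
```

Call:
{"api": "send_rows", "payload": {
  "grip_force": 90,
  "targets": [0,0,0,0,0,0,0.2,0,0,0,0,0,0,-0.2,0,0,0,0,0,0,-0.4,0,0,0,0,0,0,-0.5,0,0,0,0,0,0,-0.6,0,0,0,0,0,0,-0.8,0,0,0,0,0,0,-1,0,0,0,0,0,0,-1,0,0,0,0,0,0,-1,0,0,0,0,0,0,-1]
}}

```text
clock: 3.82
eef_pos: [592.4, 103.4, 120.1]
tcp_rot: [3.141, 0.0, 1.961]
contact_force: [-1.7, -0.7, 6.0]
opening: 0.173
grasp_force: 87.7
```

```bash
python3 - <<'E'
from h import *
from rig import cams,r
s=r.sense();print({k:np.round(v,3) for k,v in s.items() if k in("clock","eef_pos","tcp_rot","opening","grasp_force","contact_force","wrist_torque")})
E
```

```text
{'clock': np.float64(3.817), 'eef_pos': array([592.392, 103.378, 120.113]), 'tcp_rot': array([3.141, 0.   , 1.961]), 'contact_force': array([-1.75 , -0.725,  6.032]), 'wrist_torque': array([0.098, 0.359, 0.118]), 'grasp_force': np.float64(87.709), 'opening': np.float64(0.173)}
```

Call:
{"api": "send_rows", "payload": {
  "targets": [0,0,-0.004,0,0,0,-1,0,0,-0.012,0,0,0,-1,0,0,-0.025,0,0,0,-1,0,0,-0.042,0,0,0,-1,0,0,-0.06,0,0,0,-1,0,0,-0.08,0,0,0,-1,0,0,-0.1,0,0,0,-1,0,0,-0.12,0,0,0,-1,0,0,-0.14,0,0,0,-1,0,0,-0.16,0,0,0,-1,0,0,-0.172,0,0,0,-1,0,0,-0.178,0,0,0,-1]
}}

```text
clock: 4.82
eef_pos: [592.8, 103.3, 299.7]
tcp_rot: [3.139, 0.001, 1.961]
contact_force: [-0.4, -0.0, -3.9]
opening: 0.174
grasp_force: 87.9
```

```bash
python3 - <<'E'
from h import *
from rig import cams,r
s=r.sense();print({k:np.round(v,3) for k,v in s.items() if k in("clock","eef_pos","tcp_rot","opening","grasp_force","contact_force","wrist_torque")})
f=cams.grab_frame("top");g=cams.grab_frame("side")
cv2.imwrite("pics/t3.png",np.vstack([cv2.resize(f["color"][100:300,100:420],None,fx=1.8,fy=1.5)[:300],cv2.resize(g["color"][60:300,160:420],(576,300))]))
# station refine: mat centre from top + bar edges
v=f["color"].astype(int)
m=((v.max(2)-v.min(2)<30)&(v.max(2)>55)&(v.max(2)<110)).astype(np.uint8);m[:,:275]=0;m[:,340:]=0;m[:205]=0;m[225:]=0
print(m.sum(),[(x,int(np.argwhere(m[:,x]).max())) for x in range(280,336,5) if m[:,x].any()])
E
```

```text
{'clock': np.float64(4.817), 'eef_pos': array([592.827, 103.337, 299.693]), 'tcp_rot': array([3.139e+00, 1.000e-03, 1.961e+00]), 'contact_force': array([-0.36 , -0.005, -3.866]), 'wrist_torque': array([-0.263, -0.164,  0.01 ]), 'grasp_force': np.float64(87.894), 'opening': np.float64(0.174)}
491 [(280, 212), (285, 212), (290, 213), (295, 213), (300, 214), (305, 215), (310, 217), (315, 217), (320, 218), (325, 219), (330, 221), (335, 221)]
```

View pics/t3.png

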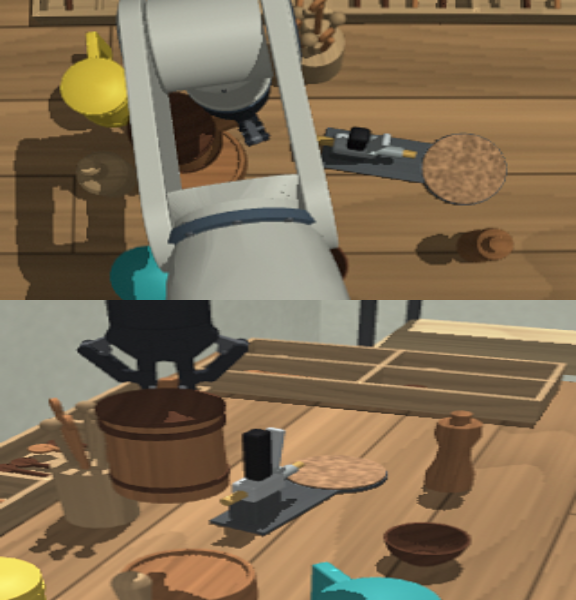

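The composite shows the tankard lifted clear and upright in the gripper, with the stand empty and the mat and gun in the clear. Next I'll refine the station's direction.

```bash
python3 - <<'E'
from h import *
import pickle
from rig import cams
f=cams.grab_frame("top");w=pickle.load(open("w2.pkl","rb"));M=np.array([549.1,-192.5])
def rep(n,P,dx=0):
    d=P[:2]-M; a=np.degrees(np.arctan2(d[1],d[0])); print(n,P.round(1),"dist",np.hypot(*d).round(1),"dir",a.round(2))
# bar lower edge line
v=f["color"].astype(int);gr=cv2.cvtColor(f["color"],cv2.COLOR_BGR2GRAY).astype(float)
pt=[]
for x in range(282,334,2):
    y0=211.5+(x-280)*.185; ys=np.arange(int(y0)-5,int(y0)+7); k=np.argmax(np.diff(gr[ys,x])); pt.append((x,ys[k]+.5))
for z in(6,12):
    P=onz(f,pt,z)[:,:2].astype(np.float32);l=cv2.fitLine(P,cv2.DIST_HUBER,0,.01,.01).ravel();a=np.degrees(np.arctan2(l[1],l[0]))
    n=np.array([-l[1],l[0]]);print("edge dir",a%180,"offset of mat centre",n@(M-l[2:]))
for z in (6,12):
  A=onz(w,[(234,219),(271,243)],z);rep(f"w2 barend z{z}",A.mean(0));print(np.linalg.norm(A[1]-A[0]))
s=2.85;O=np.array([120,140])
for n,p,z in[("grip top",(514,135),186)]: rep(n,onz(f,[np.array(p)/s+O],z)[0])
# black mask
m=((v.max(2)<62)&(v.max(2)-v.min(2)<20)).astype(np.uint8);m[:,:285]=0;m[:,312:]=0;m[:182]=0;m[202:]=0
n,l,st,ce=cv2.connectedComponentsWithStats(m);print(st[1:],ce[1:].round(1))
print(cv2.resize(gr[180:202,286:312],None,fx=1,fy=1).astype(int))
E
```

```text
edge dir 78.94853 offset of mat centre -35.93698124570385
edge dir 78.94858 offset of mat centre -36.69556221185113
w2 barend z6 [588.   10.9   6. ] dist 207.1 dir 79.17
59.05850288630502
w2 barend z12 [587.7  13.   12. ] dist 209.1 dir 79.37
58.228766987791154
grip top [583.7 -37.6 186. ] dist 158.7 dir 77.41
[[292 185  14  16 169]
 [285 190   1   2   2]
 [285 201   1   1   1]] [[298.7 192.3]
 [285.  190.5]
 [285.  201. ]]
[[129 129 129 128 128 128 128 128 128 128 128 128 129 128 129 129 128 130
  130 129 130 130 130 128 130 131]
 [128 128 129 129 129 129 128 128 129 129 129 128 128 129 128 128 129 130
  128 130 130 129 130 130 130 130]
 [128 128 129 129 128 129 128 128 129 129 130 130 130 131 131 131 130 130
  129 130 129 129 130 129 130 130]
 [128 129 128 128 127 128 129 128 130 130 131 130 130 130 131 130 130 130
  129 128 128 129 129 128 128 128]
 [126 126 127 127 128 126 127 128 128 118  86  78  96 111 131 132 129 128
  129 129 128 128 128 128 129 128]
 [106 112 131 129 128 129 130 133 114  50  12  17  18  13  25  40  50  81
  112 132 131 128 129 128 129 129]
 [ 72  73  80  76 
[... 1026 characters left out ...]
 8   4  24
   51  70  72  70  71  72  71  73]
 [ 86  90  92  91  92  85  56   0   7  13  10  11   9   9   8  12  10  40
   67  72  72  71  70  71  71  69]
 [ 89  93  93  94  93  90  61   5   9  10  10   5   7   8  11  12   7  41
   69  70  72  71  72  72  71  70]
 [ 87  93  92  93  92  96  80  11   7   8  10   5  10   8   7   7  19  53
   72  72  72  72  72  71  70  70]
 [ 82  82  83  83  87  90  88  64  31  23  20  18  12  10   9  10  48  79
   73  71  71  70  69  70  72  98]
 [ 71  73  74  77  80  82  83  88  91  93  88  70  49  37  38  44  76  90
   66  67  75  80  72  90 128 150]
 [ 73  71  71  72  71  72  73  74  77  81  83  85  88  90  93  96  91  77
   68  73 141 183 134 136 124 127]]
```

```bash
python3 - <<'E'
from h import *
import pickle
from rig import cams
w=pickle.load(open("w2.pkl","rb"))
T2=Ro.from_euler("xyz",[-3.14,0,1.949]);p2=np.array([590.7,95.1,289.2]);T1=Ro.from_euler("xyz",[3.141,0,1.8]);p1=np.array([460.2,-159.8,279.4])
_,_,c,R=cam(w); w1=dict(w);w1["xyz"]=p1+T1.apply(T2.inv().apply(c-p2));w1["attitude"]=(T1*T2.inv()*R).as_euler("xyz");w1["color"]=cv2.imread("pics/w1.png")
fr={"top":cams.grab_frame("top"),"side":cams.grab_frame("side"),"w1":w1}
for n,f in fr.items():
    lab=cv2.GaussianBlur(cv2.cvtColor(f["color"],cv2.COLOR_BGR2LAB),(3,3),0).astype(np.float32)
    C=np.array([549.,-192.5]);print(n,"centre px",proj(f,[[*C,12]]).round(0))
    for it in range(3):
        P=[]
        for a in np.radians(np.arange(0,360,3)):
            rr=np.arange(50,72,.5);Q=np.c_[C+rr[:,None]*[np.cos(a),np.sin(a)],np.full(len(rr),12.)]
            u=proj(f,Q).astype(np.float32)
            if u.min()<3 or u[:,0].max()>556 or u[:,1].max()>416: continue
            val=cv2.remap(lab,u[:,0][None],u[:,1][None],1)[0]
            d=np.linalg.norm(val[4:]-val[:-4],axis=1);k=np.argmax(d)
            if d[k]>12:P.append(Q[k+2,:2])
        P=np.array(P)
        if len(P)<20: print("few",len(P));break
        for _ in range(8):
            q=np.linalg.lstsq(np.c_[2*P,np.ones(len(P))],(P**2).sum(1),rcond=None)[0];Rr=np.sqrt(q[2]+q[:2]@q[:2])
            d=np.abs(np.hypot(*(P-q[:2]).T)-Rr);P=P[d<max(1.5,2*np.median(d))]
        C=q[:2]
    print(n,C.round(1),(2*Rr).round(1),len(P),d.mean().round(2))
E
```

```text
top centre px [[357. 212.]]
top [ 549.3 -192. ] 117.4 46 0.33
side centre px [[311. 196.]]
side [ 546.9 -191.3] 122.7 37 0.53
w1 centre px [[340. 216.]]
w1 [ 547.7 -191.8] 118.2 65 0.28
```

```bash
python3 - <<'E'
from h import *
print(delta([532.9,-269.8,299],78.9))
E
```

```text
(array([-0.3226, -0.1961, -0.0025]), array([-2.200e-03,  2.000e-04,  5.838e-01]))
```

Call:
{"api": "send_rows", "payload": {
  "targets": [-0.01,-0.006,0,0,0,0.018,-1,-0.033,-0.02,0,0,0,0.058,-1,-0.065,-0.039,0,0,0,0.117,-1,-0.097,-0.059,0,0,0,0.175,-1,-0.129,-0.078,0,0,0,0.234,-1,-0.161,-0.098,0,0,0,0.292,-1,-0.194,-0.118,0,0,0,0.35,-1,-0.226,-0.137,0,0,0,0.409,-1,-0.258,-0.157,0,0,0,0.467,-1,-0.29,-0.176,0,0,0,0.525,-1,-0.313,-0.19,0,0,0,0.566,-1,-0.3226,-0.196,0,0,0,0.584,-1]
}}

```text
clock: 6.07
eef_pos: [532.0, -273.5, 296.6]
tcp_rot: [-3.14, 0.001, 1.371]
contact_force: [-0.6, -0.1, -3.3]
opening: 0.174
grasp_force: 87.9
```

Call:
{"api": "send_rows", "payload": {
  "targets": [0,0,0,0,0,0,-1,0,0,0,0,0,0,-1,0,0,0,0,0,0,-1]
}}

```text
clock: 6.32
eef_pos: [533.4, -268.8, 297.1]
tcp_rot: [-3.141, -0.001, 1.377]
contact_force: [-0.6, -0.6, -4.6]
opening: 0.179
grasp_force: 87.9
```

```bash
python3 - <<'E'
from h import *
from rig import cams,r
s=r.sense();print(s["clock"],s["eef_pos"],s["tcp_rot"],s["opening"],s["grasp_force"],delta([532.9,-269.8,88.5],78.9))
for n in ("side","top"):
    cv2.imwrite(f"pics/{n}4.png",cams.grab_frame(n)["color"])
E
```

```text
6.3167 [ 533.42386939 -268.75210117  297.05194142] [-3.14055596e+00 -8.33521600e-04  1.37741874e+00] 0.17870434043003944 87.88095474243164 (array([-1.300e-03, -1.000e-04,  2.086e-01]), array([-0.001 , -0.0008,  0.0004]))
```

View pics/side4.png

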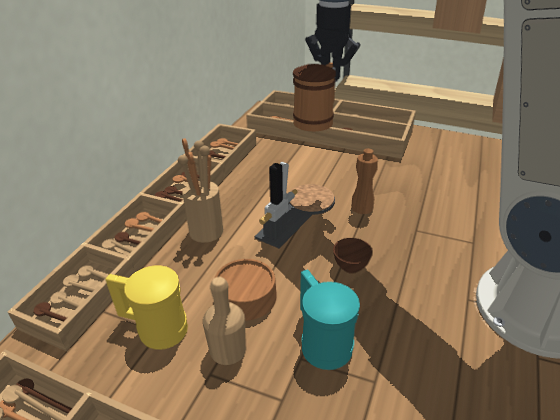

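The side view shows the tankard upright at (314,97), above the mat at (311,198). I'll descend now.

Call:
{"api": "send_rows", "payload": {
  "targets": [0,0,0.008,0,0,0,-1,-0.001,0,0.025,0,0,0,-1,-0.001,0,0.045,0,0,0,-1,-0.001,0,0.065,0,0,0,-1,-0.001,0,0.085,0,0,0,-1,-0.001,0,0.105,0,0,0,-1,-0.001,0,0.125,0,0,0,-1,-0.001,0,0.145,0,0,0,-1,-0.001,0,0.165,0,0,0,-1,-0.001,0,0.182,0,0,0,-1,-0.001,0,0.192,0,0,0,-1,-0.001,0,0.196,0,0,0,-1]
}}

```text
clock: 7.42
eef_pos: [532.6, -269.5, 99.7]
tcp_rot: [-3.139, -0.001, 1.378]
contact_force: [0.7, 0.0, -3.6]
opening: 0.179
grasp_force: 87.8
```

Call:
{"api": "send_rows", "payload": {
  "targets": [0,0,0,0,0,0,-1,0,0,0,0,0,0,-1,0,0,0.003,0,0,0,-1,0,0,0.006,0,0,0,-1,0,0,0.008,0,0,0,-1,0,0,0.009,0,0,0,-1,0,0,0.01,0,0,0,-1,0,0,0.01,0,0,0,-1]
}}

```text
clock: 8.08
eef_pos: [533.3, -270.6, 91.5]
tcp_rot: [-3.141, -0.0, 1.377]
contact_force: [-0.8, 0.1, -4.2]
opening: 0.176
grasp_force: 87.9
```

```bash
python3 - <<'E'
from h import *
from rig import cams,r
s=r.sense();print(s["clock"],s["eef_pos"],s["tcp_rot"],s["contact_force"],s["wrist_torque"],delta([532.9,-269.8,88],78.9))
E
```

```text
8.0833 [ 533.34926227 -270.61200457   91.50592923] [-3.14143298e+00 -3.37862715e-05  1.37668943e+00] [-0.79627339  0.09060679 -4.18422079] [-0.28846629  0.08783688 -0.01775428] (array([ 0.0007, -0.0006,  0.0035]), array([-0.0002, -0.    , -0.0004]))
```

Call:
{"api": "send_rows", "payload": {
  "targets": [0.001,0,0.001,0,0,0,-1,0.001,0,0.002,0,0,0,-1,0.001,0,0.003,0,0,0,-1,0.001,0,0.004,0,0,0,-1,0.001,0,0.004,0,0,0,-1]
}}

```text
clock: 8.5
eef_pos: [533.8, -269.8, 88.2]
tcp_rot: [3.141, 0.0, 1.377]
contact_force: [-2.7, 0.2, 2.2]
opening: 0.176
grasp_force: 88.8
```

Call:
{"api": "send_rows", "payload": {
  "targets": [0,0,0,0,0,0,-0.55,0,0,0,0,0,0,-0.4,0,0,0,0,0,0,0,0,0,0,0,0,0,0.4,0,0,0,0,0,0,0.4,0,0,0,0,0,0,0.4,0,0,0,0,0,0,0.4]
}}

```text
clock: 9.08
eef_pos: [533.6, -269.6, 87.6]
tcp_rot: [-3.142, -0.0, 1.377]
contact_force: [0.2, 0.7, -0.6]
opening: 0.699
grasp_force: 0.0
```

Call:
{"api": "send_rows", "payload": {
  "targets": [0,0,-0.02,0,0,0,0.4,0,0,-0.05,0,0,0,0.4,0,0,-0.09,0,0,0,0.4,0,0,-0.13,0,0,0,0.4,0,0,-0.17,0,0,0,0.6,0,0,-0.2,0,0,0,1,0,0,-0.21,0,0,0,1,0,0,-0.21,0,0,0,1,0,0,-0.21,0,0,0,1]
}}

```text
clock: 9.83
eef_pos: [533.4, -269.5, 297.1]
tcp_rot: [-3.141, -0.0, 1.377]
contact_force: [0.3, -0.1, -0.8]
opening: 1.001
grasp_force: 0.0
```

```bash
python3 - <<'E'
from h import *
from rig import cams,r
import pickle
s=r.sense();print(s["clock"],s["eef_pos"],s["tcp_rot"],s["contact_force"],s["opening"])
f=cams.grab_frame("wrist");cv2.imwrite("pics/w5.png",f["color"]);pickle.dump(f,open("w5.pkl","wb"))
print(proj(f,[[548.2,-191.8,145],[533,-270,130]]))
E
```

```text
9.8333 [ 533.40564572 -269.49580481  297.0537793 ] [-3.14147970e+00 -3.87224321e-08  1.37683761e+00] [ 0.33427525 -0.12240347 -0.78629541] 1.0012504978565173
[[276.89967008 104.18002481]
 [277.0682253  194.15436814]]
```

View pics/w5.png

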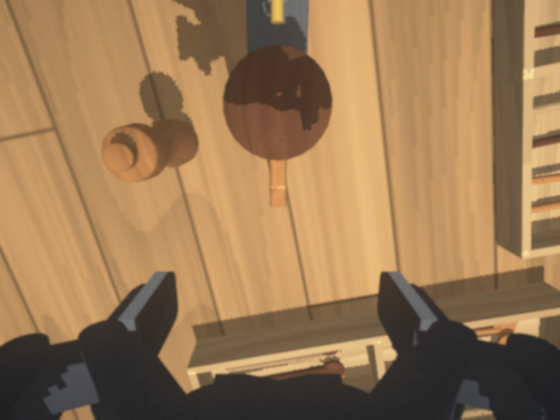

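The wrist view shows the tankard standing with its lid at (278,102), as predicted. The handle (278,185), nozzle and bar (278) are in one line, and the mill at (135,152) is undisturbed. Next I'll hover over the gun.

```bash
python3 - <<'E'
from h import *
print(delta([577.7,-41.7,290],168.9))
E
```

```text
(array([2.319e-01, 1.000e-04, 6.000e-03]), array([-1.2000e-03, -2.2000e-03, -1.5711e+00]))
```

Call:
{"api": "send_rows", "payload": {
  "targets": [0.232,0,0.006,0,0,-1.571,1,0.232,0,0.006,0,0,-1.571,1,0.232,0,0.006,0,0,-1.571,1,0.232,0,0.006,0,0,-1.571,1,0.232,0,0.006,0,0,-1.571,1,0.232,0,0.006,0,0,-1.571,1,0.232,0,0.006,0,0,-1.571,1,0.232,0,0.006,0,0,-1.571,1,0.232,0,0.006,0,0,-1.571,1,0.232,0,0.006,0,0,-1.571,1,0.232,0,0.006,0,0,-1.571,1,0.232,0,0.006,0,0,-1.571,1]
}}

```text
clock: 10.88
eef_pos: [577.2, -41.8, 288.8]
tcp_rot: [-3.141, -0.004, 2.883]
contact_force: [-0.0, -0.2, 0.7]
opening: 1.002
grasp_force: 0.0
```

```bash
python3 - <<'E'
from h import *
print(delta([577.7,-41.7,290],168.9))
E
```

```text
(array([-0.0005,  0.0002, -0.0012]), array([-0.0007, -0.0044, -0.0647]))
```

Call:
{"api": "send_rows", "payload": {
  "targets": [0,0,0,0,0,-0.065,1,0,0,0,0,0,-0.065,1,0,0,0,0,0,-0.065,1]
}}

```text
clock: 11.13
eef_pos: [577.5, -41.9, 289.6]
tcp_rot: [-3.141, -0.003, 2.939]
contact_force: [0.0, -0.7, -0.4]
opening: 0.999
grasp_force: 0.0
```

```bash
python3 - <<'E'
from h import *
from rig import cams,r
import pickle
s=r.sense();print(s["clock"],s["eef_pos"],s["tcp_rot"],s["qpos"])
f=cams.grab_frame("wrist");cv2.imwrite("pics/w6.png",f["color"]);pickle.dump(f,open("w6.pkl","wb"))
t=np.radians(78.9);Y=np.array([np.cos(t),np.sin(t)]);X=np.array([Y[1],-Y[0]]);M=np.array([548.2,-191.8])
S=lambda x,y,z:[*(M+x*X+y*Y),z]
print(proj(f,[S(-11,147,186),S(-11,173,186),S(11,173,186),S(11,147,186),S(-10,121,176),S(10,121,176)]).round(1).tolist())
E
```

```text
11.1333 [577.49073244 -41.90951167 289.56182658] [-3.14113415 -0.00332842  2.93936207] [-7.50161345e-02  2.32709136e-01  1.66587993e+00 -3.43044932e-05
  1.24636328e+00 -1.44357165e+00]
[[271.0, 200.1], [305.6, 199.8], [305.2, 227.7], [271.3, 227.9], [237.8, 198.5], [238.9, 223.0]]
```

View pics/w6.png

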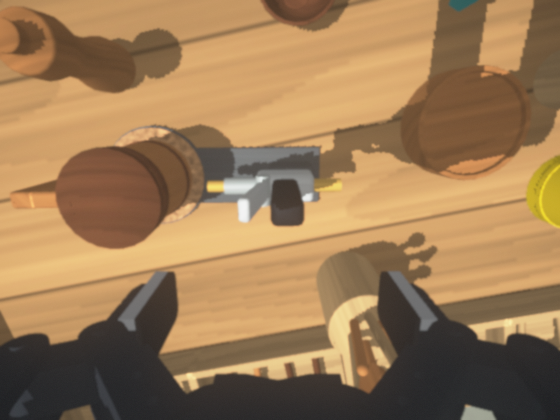

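The wrist view puts the grip's top face at x 271–303 with its lower edge at y 225, and the trigger's outer edge at x 238. Both match the predictions within 2 px. I'll descend over it.

Call:
{"api": "send_rows", "payload": {
  "targets": [0,0,0.015,0,-0.003,-0.009,1,0,0,0.04,0,-0.003,-0.009,1,0,0,0.065,0,-0.003,-0.009,1,0,0,0.09,0,-0.003,-0.009,1,0,0,0.115,0,-0.003,-0.009,1,0,0,0.138,0,-0.003,-0.009,1,0,0,0.15,0,-0.003,-0.009,1,0,0,0.15,0,-0.003,-0.009,1,0,0,0.15,0,-0.003,-0.009,1]
}}

```text
clock: 11.93
eef_pos: [578.2, -42.0, 141.4]
tcp_rot: [-3.141, 0.002, 2.95]
contact_force: [-0.4, -0.7, -0.4]
opening: 1.0
grasp_force: 0.0
```

```bash
python3 - <<'E'
from h import *
from rig import r
s=r.sense();print(s["eef_pos"],s["contact_force"],delta([577.7,-41.7,139],168.9))
E
```

```text
[578.19877499 -41.9595944  141.42954013] [-0.37339381 -0.66898012 -0.37804692] (array([0.0005, 0.0002, 0.0024]), array([-0.0002,  0.0018,  0.002 ]))
```

Call:
{"api": "send_rows", "payload": {
  "grip_force": 40,
  "targets": [0,0,0.002,0,0,0,0.5,0,0,0.002,0,0,0,0.2,0,0,0.002,0,0,0,-0.1,0,0,0.002,0,0,0,-0.2,0,0,0.002,0,0,0,-0.2]
}}

```text
clock: 12.35
eef_pos: [579.4, -41.5, 141.5]
tcp_rot: [3.141, 0.006, 2.951]
contact_force: [-0.7, 5.2, 8.0]
opening: 0.453
grasp_force: 42.6
```

Call:
{"api": "send_rows", "payload": {
  "targets": [0,0,0,0,0,0,-0.2,0,0,0,0,0,0,-0.2,0,0,0,0,0,0,-0.2,0,0,0,0,0,0,-0.2,0,0,0,0,0,0,-0.2]
}}

```text
clock: 12.77
eef_pos: [579.4, -41.5, 141.5]
tcp_rot: [3.141, 0.006, 2.951]
contact_force: [-1.6, 3.3, 8.1]
opening: 0.455
grasp_force: 42.3
```

Call:
{"api": "send_rows", "payload": {
  "targets": [0,0,0,0,0,0,1,0,0,0,0,0,0,1,0,0,0,0,0,0,1,0,0,0,0,0,0,1,0,0,0,0,0,0,1,0,0,0,0,0,0,1]
}}

```text
clock: 13.27
eef_pos: [578.5, -41.8, 139.7]
tcp_rot: [3.141, 0.003, 2.951]
contact_force: [0.1, -0.2, 1.0]
opening: 1.007
grasp_force: 0.0
```

Call:
{"api": "send_rows", "payload": {
  "targets": [0,0,-0.02,0,0,0,1,0,0,-0.05,0,0,0,1,0,0,-0.08,0,0,0,1,0,0,-0.12,0,0,0,1,0,0,-0.15,0,0,0,1,0,0,-0.16,0,0,0,1,0,0,-0.16,0,0,0,1,0,0,-0.16,0,0,0,1]
}}

```text
clock: 13.93
eef_pos: [577.7, -41.8, 299.2]
tcp_rot: [3.141, 0.003, 2.951]
contact_force: [-0.2, 0.2, -0.7]
opening: 1.002
grasp_force: 0.0
```

```bash
python3 - <<'E'
from h import *
from rig import r,cams
s=r.sense();print(s["clock"],s["eef_pos"],s["contact_force"],s["opening"])
cv2.imwrite("pics/w7.png",cams.grab_frame("wrist")["color"])
E
```

```text
13.9333 [577.74710468 -41.76160187 299.18660701] [-0.16187163  0.15817513 -0.67838859] 1.0015267430411818
```

View pics/w7.png

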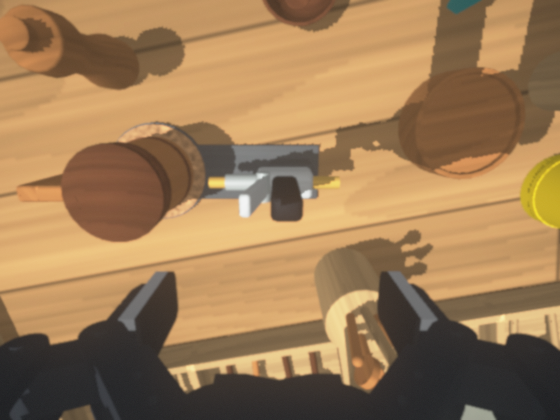

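The trigger at (245,200) has sprung back. The tankard stands at (115,190) on the mat with its handle pointing away from the gun, the bystanders are in place, and the robot is clear.

```bash
python3 -c "
from rig import r
print(r.sign_off())"
```

```text
the job is handed in; nothing more can be done
None
```

The job is handed in at about 14 s: the tankard stands centred on the mat with its handle pointing straight away from the gun. The trigger was squeezed fully for about half a second and released, and nothing else was touched.

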